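Wind the sample into the light gate and cap the drive

ROBOT

A 6-joint arm with a two-finger parallel gripper is mounted at the origin on the work surface. World frame = base frame: x ahead of the robot, y to its left, z up, the work surface at z = 0. Lengths are in m, angles in rad, forces in N, time in s.
With the tool pointing down it reaches from about 0.275 to 0.775 m from the base axis. Payload 14.6 kg.
Tool frame: the origin (TCP) lies at the very end of the fingers, on their centre line; the grasp point (between the pads) lies 19 mm behind it; z points along the fingers, y is the direction in which the jaws open and shut (so a half turn about z gives the same grasp; the last joint's range is limited). The gripper opens to 85 mm and grips with 20 to 120 N. Pads are 22 mm wide; open, the fingers measure 114 mm over their backs; the gripper's body (76 mm by 85 mm) begins 54 mm behind the grasp point. The pads swing forward as they close: fully open they stand 13 mm farther back than shut.
Start: joints at [-1.335, 0.263, -0.048, 1.259, 0, 1.415], TCP at [0.2, -0.485, 0.21] pointing down, gripper open.
Joint ranges: [-2.65, 2.65], [-0.89, 1.7], [-1.18, 1.37], [-2.13, 2.11], [-1.35, 1.29], [-3.14, 3.14]. Speed limits (rad/s): [1.89, 1.89, 2.57, 2.79, 3.14, 3.14].

INTERFACE

Orientations are given as a 3x3 rotation matrix whose columns are the frame's x, y, z axes.
In Python, from bench import r gives the robot as it stands.
- The arm moves only by the tool arm_command, never from a script. Its argument "targets" is a list of rows, each a list of 7 numbers: the shift along the tool's x, y, z in cm, then the turn, a rotation vector about the tool's x, y, z in degrees, then the finger opening in cm, from 0 to 8.54. In form: [[x, y, z, rx, ry, rz, jaw], ...]. A call has 1 to 5 rows; each row shifts and turns the commanded pose from where the row before left it, along the tool's axes as they then stand; what a row does not reach is not made up. A row lasts 1/8 s, in which the tool goes at most 62.5 mm and 10.7 degrees, less where a joint would pass 70% of its speed; a pose out of reach is approached as far as the arm can. A call is refused whole if a number of a shift passes 6.25 or a number of a turn 10.7, either way. A call with a gripper value outside its range is refused whole. The fingers move at their own pace and stop on an object; the grip force is fixed at half the most. Time passes only in rows, so rows that do not move let the fingers close. It gives the time, the measured TCP pose, the force and the opening at its end, in the units of the state.
- r.read_state(): the state, without advancing time (a new reading comes with each control period).
- r.capture(name): name is "side" or "top"; returns the picture (480x640x3 uint8, blue, green, red); there is no depth.
- r.camera_model(name): a dict with "fov_y" (degrees; the focal length in pixels is half the picture's height over the tangent of half this angle, whatever the lens; pixels are square), "cx", "cy" (the principal point, pixels), "eye" and "rotation" of the camera in the world. Camera axes: x right, y up, looking along -z (the intrinsics and any distortion apply to the point x, -y, -z); pixel columns grow to the right and rows downward; lengths in m; the calibration is good to about 2 mm. A picture is of the moment at which its call begins. camera_model takes no time and is no camera call.
- r.job_done(): hands the job in, once; it reports no verdict.
The state is a dict: "time_s": time; "joint_pos": joint angles; "dq": joint speeds; "joint_efforts": joint torques, N m; "eef_pos": TCP position; "tool_rot": TCP orientation; "contact_force": force on the tool from outside, world axes, zero at the start; "ft_torque": the same for the moment, N m; "gripper_width": finger opening in m.
Only numpy, scipy, OpenCV 4.12 (cv2) and the standard library are available. Lean on these libraries where they do the work, as an engineer would, in place of code of your own. Each camera call takes 0.05 s, during which the arm holds its last target. There are 200 camera calls.

TASK

Take the hand crank from the blue mat, fit it fully down on the slide table's square shaft end and wind it until the amber bottle is centred between the two posts of the light gate. Then lift the crank off and lay it flat with its hub on the blue mat again, and press the orange cover straight down over the shaft until it snaps home on the collar. Leave the other labware standing where it is, and let go of everything.

Things in the scene. Friction and masses are not known exactly. Their poses are not given: they have to be found in the camera images.
- stage: fixed slide table: blue gearbox block 80 x 80 x 46 high with a steel collar and square shaft on top, and a rail base 120 wide that runs 300 from the shaft along the stage's +y. Origin: on the table under the shaft axis; z up. Its place and yaw vary.
- collar_top (a point): centre of the flat top of the round steel collar, 62 above the table, on the shaft axis. Collar rim: 52 diameter, 4 thick (48 across its flat top, edge chamfered), on a narrower neck of 44 diameter that stands 12 high on the gearbox.
- shaft_end (a point): top centre of the square shaft end, 16 x 16, standing 20 above the collar top (its upper 7 taper to 10 x 10). The point turns with the shaft; its x and y axes are square to the faces.
- shaft (a joint): shaft angle in rad, growing clockwise seen from above; starts between 0 and 1.5. Each clockwise turn moves the carriage 18 mm away from the gearbox (along stage +y). About 0.08 N m turns it; it stays where it is left.
- bottle_axis (a point): point on the upright axis of the amber bottle (50 diameter, white cap) held fast in the black nest on the aluminium carriage, 100 above the table; carriage 92 x 80, its top, at 46, carries a white line across the slide on the bottle's axis; bottle cap top is at 134. The carriage starts nearer the gearbox than the gate, and needs about 1.6 to 2.5 clockwise turns.
- beam (a point): middle of the light gate, 100 above the table: halfway between its two black posts (each 16 x 24, 104 high, with a red line down the middle) that stand on either side of the rail, 146 apart between centres. The gate is fixed; its x axis is the beam from post to post, its y axis runs along the slide, parallel to stage +y.
- crank: loose removable hand crank, about 0.3 kg, lying on the blue mat. Dark square hub 34 x 34, 40 high; origin: centre of the hub's underside; z up. Underneath, a square socket 18.8 wide and 22 deep, its sides along the crank's x and y. Flat steel arm 18 wide and 10 thick, flush with the underside, runs along the crank's +x. Seated, the hub's underside rests on the collar top.
- knob_grip (a point): middle of the red handle of the crank: upright, 22 diameter, from 11 to 56 above the hub's underside, 70 from the hub's axis along crank +x; this point is 36 above the underside. The handle spins freely on its pin, so it can be held while the crank goes round.
- mat: blue flat mat fixed to the table, 200 (x) x 160 (y) x 3 thick, the crank's place. Origin: centre of its underside.
- cover: loose orange snap cover standing on its legs, 70 g, 62 diameter, 77 high: a cup with an orange round grip 26 diameter on top, from 45 to 77 above the leg tips. Origin: centre, level with the leg tips; z up. Two fixed orange legs at +-x, two sprung black clip arms with hooks at +-y. The cup (50 diameter, 42 inside, 28 deep) covers the shaft end. Any yaw fits the round collar. Pressing straight down with about 6 to 12 N springs the hooks over the rim.
- cover_seat (a point): centre of the cup's lower edge, 13 above the leg tips; it meets the collar top when the cover is snapped home.
- flask: glass conical flask, 124 mm high, 82 mm wide; a bystander, to be left alone. Origin: underside centre.
- beaker: upturned glass beaker, 95 mm high, 72 mm wide; a bystander, to be left alone. Origin: underside centre.
- wash_bottle: white wash bottle with red spout, 185 mm high, 68 mm wide; a bystander, to be left alone. Origin: underside centre.
- petri: flat petri dish, 94 mm wide, 20 mm high; a bystander, to be left alone. Origin: underside centre.
- spatula: flat steel lab spatula lying on the table, 160 mm long; a bystander, to be left alone. Origin: underside.
- reagent: green reagent bottle with blue cap, 150 mm high, 68 mm wide; a bystander, to be left alone. Origin: underside centre.
Not all that is in view belongs to the job. What is meant by the cover is not turquoise, and is the smaller of those in its own colour.

How it is judged:
By the outcome, as a careful person would: the job done as asked, in the order asked, and still so for the second after the job is handed in, with the robot touching nothing.
It also fails if it takes over 72 s, if anything falls off the work surface, if the arm or the gripper's body presses on something with over 40 N, if the wrist force passes 120 N, or if a joint passes its speed limit or range.

## Working session

There is one attempt and no reset: what is moved stays moved. The work goes in short steps, Python scripts to look and compute and a tool call to move; the robot and the scene stay as the last step left them, time stands still between calls to the robot, and variables do not carry over. Pictures are saved under pics/ and viewed, about 8 in all and at most 12, crops included, and the job is handed in when it is done.

Besides the shell and the picture viewer there is one more tool, called after ">>>" as name(argument=value, ...) on one line, values as JSON. arm_command: Moves the arm, as the interface text tells. Its arguments: {"type":"object","properties":{"targets":{"type":"array","items":{"type":"array","items":{"type":"number"}}}},"required":["targets"]}

```bash
ls; mkdir -p pics; python3 - <<'E'
from bench import r
import cv2
for n in("top","side"):
    im=r.capture(n); cv2.imwrite(f"pics/{n}0.png",im)
    m=r.camera_model(n); print(n,m)
print(r.read_state())
E
```

```text
pics
top {'fov_y': 57.39523635521088, 'cx': 325.5273182877834, 'cy': 240.3058066534404, 'eye': array([0.30473772, 0.01306599, 1.16911637]), 'rotation': array([[ 2.80946113e-02,  9.81876973e-01, -1.87425460e-01],
       [-9.99593245e-01,  2.85156528e-02, -4.49889716e-04],
       [ 4.90282300e-03,  1.87361863e-01,  9.82278725e-01]])}
side {'fov_y': 54.50971431010754, 'cx': 322.7460645524141, 'cy': 242.82062270613434, 'eye': array([0.07958726, 0.76771785, 0.90661381]), 'rotation': array([[-0.85364678,  0.35903797, -0.3773313 ],
       [-0.52084266, -0.59284918,  0.61420906],
       [-0.00317618,  0.72084783,  0.69308609]])}
{'time_s': 0.1, 'joint_pos': array([-1.33530613e+00,  2.63482112e-01, -4.88647385e-02,  1.25937547e+00,
        2.36236090e-06,  1.41556439e+00]), 'dq': array([ 0.00185859,  0.00088714,  0.00405894, -0.00110207, -0.00018513,
       -0.00068568]), 'joint_efforts': array([ 3.25853340e-03, -6.38576245e+01,  3.85063899e+01,  1.00671747e-02,
       -8.30710997e-05, -1.86925035e-05]), 'eef_pos': array([ 0.19991882, -0.48517278,  0.20937275]), 'tool_rot': array([[ 9.24634289e-01,  3.80856122e-01, -2.13755703e-04],
       [ 3.80856155e-01, -9.24633861e-01,  9.00988830e-04],
       [ 1.45501351e-04, -9.14495341e-04, -9.99999571e-01]]), 'contact_force': array([-0.21512566, -0.51898303,  0.19183288]), 'ft_torque': array([-0.00120738,  0.01549391,  0.03697975]), 'gripper_width': 0.08539239252677412}
```

View pics/top0.png

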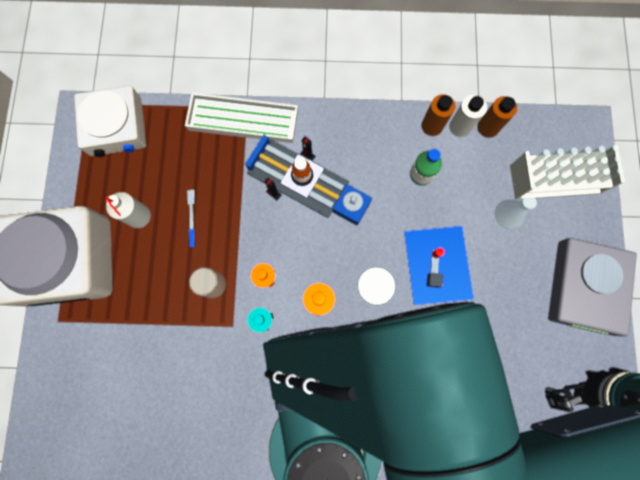

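View pics/side0.png

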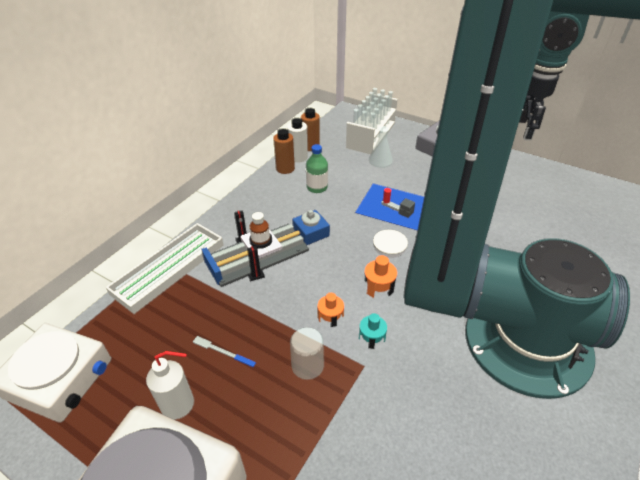

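The top view shows the gearbox and shaft at (352,201), the bottle at (302,165), the gate posts at (307,148) and (272,188), and the crank hub at (435,280) with its knob at (439,252). The small orange cover is at (263,275) and the bigger orange decoy at (319,298). Next I'll enlarge and segment.

```bash
cat > h.py <<'E'
import numpy as np, cv2
from bench import r
def cam(n):
    m=r.camera_model(n); f=240/np.tan(np.radians(m['fov_y']/2)); return m,f
def ray(n,u,v):
    m,f=cam(n); d=m['rotation']@np.array([(u-m['cx'])/f,-(v-m['cy'])/f,-1.]); return m['eye'],d/np.linalg.norm(d)
def onz(n,u,v,z):
    e,d=ray(n,u,v); return e+d*(z-e[2])/d[2]
def proj(n,P):
    m,f=cam(n); c=m['rotation'].T@(np.asarray(P)-m['eye']); return np.array([m['cx']-f*c[0]/c[2],m['cy']+f*c[1]/c[2]])
def tri(a,b):
    (e1,d1),(e2,d2)=ray('top',*a),ray('side',*b)
    s=np.linalg.lstsq(np.c_[d1,-d2],e2-e1,rcond=None)[0]; p,q=e1+s[0]*d1,e2+s[1]*d2
    return (p+q)/2,np.linalg.norm(p-q)
def blobs(im,lo,hi,box,amin=10):
    x0,y0,x1,y1=box; h=cv2.cvtColor(im[y0:y1,x0:x1],cv2.COLOR_BGR2HSV)
    m=cv2.inRange(h,np.array(lo),np.array(hi)); n,l,s,c=cv2.connectedComponentsWithStats(m)
    return [(s[i,4],c[i]+[x0,y0],(l==i)) for i in range(1,n) if s[i,4]>=amin]
E
python3 - <<'E'
from h import *
np.set_printoptions(precision=4,suppress=True)
t=cv2.imread('pics/top0.png');s=cv2.imread('pics/side0.png')
for n,im,bx in(('top',t,(235,120,490,320)),('side',s,(190,170,440,350))):
    for nm,lo,hi in(('blue',(100,150,60),(125,255,255)),('orange',(5,180,120),(18,255,255)),('red',(0,180,100),(3,255,255)),('red2',(172,150,60),(180,255,255))):
        for a,c,l in blobs(im,lo,hi,bx):
            cnt=np.argwhere(l)[:,::-1].astype(np.float32)+bx[:2]
            print(n,nm,a,c,cv2.minAreaRect(cnt))
a=cv2.resize(t[125:235,240:380],None,fx=5,fy=5,interpolation=cv2.INTER_CUBIC)
cv2.imwrite('pics/c1.png',a[:, :])
b=cv2.resize(t[220:310,400:480],(320,360),interpolation=cv2.INTER_CUBIC)
c=cv2.resize(s[180:260,350:430],(360,360),interpolation=cv2.INTER_CUBIC)
cv2.imwrite('pics/c2.png',np.hstack([b,c]))
E
```

```text
Traceback (most recent call last):
cv2.error: OpenCV(4.12.0) /io/opencv/modules/imgproc/src/convhull.cpp:143: error: (-215:Assertion failed) total >= 0 && (depth == CV_32F || depth == CV_32S) in function 'convexHull'
```

```bash
python3 - <<'E'
from h import *
np.set_printoptions(precision=4,suppress=True)
t=cv2.imread('pics/top0.png');s=cv2.imread('pics/side0.png')
for n,im,bx in(('top',t,(235,120,490,320)),('side',s,(190,170,440,350))):
    for nm,lo,hi in(('blue',(100,150,60),(125,255,255)),('orange',(5,180,120),(18,255,255)),('red',(0,180,100),(3,255,255)),('red2',(172,150,60),(180,255,255))):
        for a,c,l in blobs(im,lo,hi,bx):
            cnt=(np.argwhere(l)[:,::-1]+np.array(bx[:2])).astype(np.float32)
            print(n,nm,a,c,cv2.minAreaRect(cnt))
a=cv2.resize(t[125:235,240:380],None,fx=5,fy=5,interpolation=cv2.INTER_CUBIC)
cv2.imwrite('pics/c1.png',a[:, :])
b=cv2.resize(t[220:310,400:480],(320,360),interpolation=cv2.INTER_CUBIC)
c=cv2.resize(s[180:260,350:430],(360,360),interpolation=cv2.INTER_CUBIC)
cv2.imwrite('pics/c2.png',np.hstack([b,c]))
E
```

```text
top blue 267 [256.7865 152.1236] ((257.2583923339844, 152.21585083007812), (8.588387489318848, 36.13352584838867), 32.2756462097168)
top blue 130 [433.3308 154.8692] ((433.0, 155.0), (12.0, 12.0), 90.0)
top blue 553 [350.9259 205.5533] ((351.42230224609375, 203.73226928710938), (29.659908294677734, 30.31707191467285), 28.810794830322266)
top blue 3873 [438.237  264.6974] ((438.30133056640625, 264.7598571777344), (75.4654769897461, 59.34150314331055), 82.40535736083984)
top orange 98 [301.3673 171.8776] ((301.14996337890625, 171.04998779296875), (10.323759078979492, 16.404878616333008), 81.8698959350586)
top orange 20 [235.35 250.4 ] ((235.5, 251.0), (14.0, 1.0), 90.0)
top orange 10 [235.  264.5] ((235.0, 264.5), (9.0, 0.0), -90.0)
top orange 144 [260.8125 273.2917] ((260.5000305175781, 273.0000305175781), (16.26345443725586, 12.020814895629883), 45.0)
top orange 10 [270.7 268.2] ((270.494140625, 268.07647705078125), (9.219545364379883, 1.3015825748443604), 49.39870071411133)
top orange 23 [270.6087 282.5652] ((271.3600158691406, 282.02001953125), (3.4000003337860107, 10.0), 36.869895
[... 1011 characters left out ...]
8047)
side blue 207 [211.715  264.5072] ((211.4615478515625, 264.3077087402344), (33.98551559448242, 6.945944309234619), 60.2551155090332)
side orange 96 [259.0312 227.2396] ((258.8648681640625, 227.18917846679688), (8.219949722290039, 15.45350456237793), 80.53767395019531)
side orange 176 [380.6023 268.9034] ((381.0, 268.5), (15.0, 14.0), 90.0)
side orange 210 [377.4619 285.6667] ((379.02777099609375, 286.57440185546875), (28.160255432128906, 18.252676010131836), 6.115502834320068)
side orange 111 [330.3423 303.7297] ((330.5, 303.5), (11.0, 11.0), 90.0)
side orange 93 [328.6129 315.1505] ((330.5, 315.0), (10.0, 23.0), 90.0)
side red 55 [386.7091 194.8545] ((387.0, 195.0), (12.0, 4.0), 90.0)
```

View pics/c1.png

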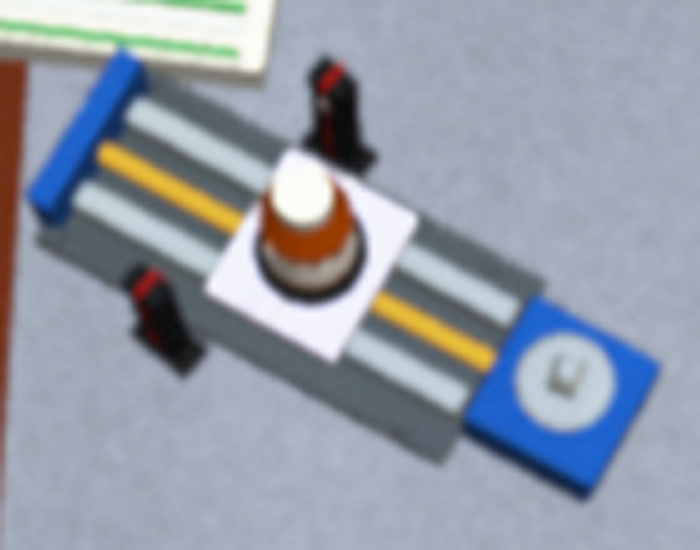

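View pics/c2.png

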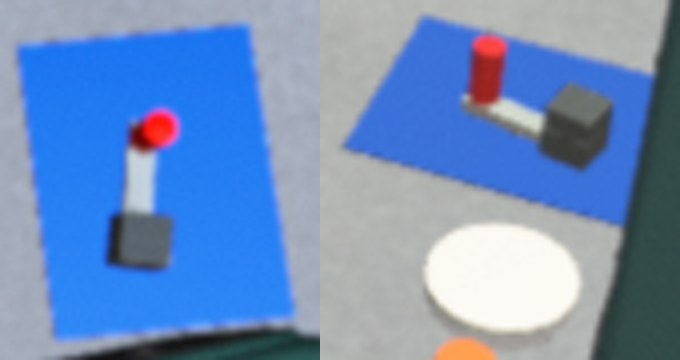

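The crops show the collar centre near (353,201), the square shaft end near (353.4,200.4), post tops near (306,140) and (270,181), the hub top near (435.7,280) and the knob top near (440,252). Next come sub-pixel masks and sanity checks.

```bash
cat >> h.py <<'E'
K=6
def up(im,box):
    x0,y0,x1,y1=box; return cv2.resize(im[y0:y1,x0:x1],None,fx=K,fy=K,interpolation=cv2.INTER_CUBIC)
def px(p,box): return (np.asarray(p)+.5)/K-.5+np.array(box[:2])
def feat(im,lo,hi,box,amin=3):
    "largest-first list of (area px, centroid, hull pts) in image pixels"
    h=cv2.cvtColor(up(im,box),cv2.COLOR_BGR2HSV); m=cv2.inRange(h,np.array(lo),np.array(hi)); out=[]
    for c in cv2.findContours(m,cv2.RETR_EXTERNAL,cv2.CHAIN_APPROX_NONE)[0]:
        M=cv2.moments(c)
        if M['m00']>amin*K*K: out.append((M['m00']/K/K,px((M['m10']/M['m00'],M['m01']/M['m00']),box),px(c[:,0],box)))
    return sorted(out,key=lambda o:-o[0])
E
python3 - <<'E'
from h import *
np.set_printoptions(precision=4,suppress=True)
t=cv2.imread('pics/top0.png');s=cv2.imread('pics/side0.png')
def show(nm,n,im,lo,hi,box,z=None,k=3):
    o=feat(im,lo,hi,box)[:k]
    for a,c,h in o: print(nm,n,round(a,1),c,'' if z is None else onz(n,*c,z), cv2.minAreaRect(h.astype(np.float32))[1:])
    return o
# collar: grey inside gearbox
show('collar','top',t,(0,0,120),(180,90,255),(343,190,364,212),.062)
show('collar','side',s,(0,0,110),(180,90,255),(300,208,324,228),.062)
show('hub','top',t,(0,0,0),(180,255,100),(420,265,452,295),.043)
show('knob','top',t,(0,150,120),(4,255,255),(425,240,452,265),.059)
show('knob2','top',t,(170,120,150),(180,255,255),(425,240,452,265),.059)
show('line','top',t,(0,0,215),(180,30,255),(275,150,330,205),.046)
for nm,im,bx in(('posttop','top',0),):
    for b in((295,132,316,150),(262,174,282,192)):
        show('redpost','top',t,(0,120,80),(6,255,255),b,.104); show('redpost2','top',t,(168,100,60),(180,255,255),b,.104)
# gearbox blue V levels
bx=(330,180,375,228)
for lo in (150,180,200,215): show('gear V>%d'%lo,'top',t,(100,120,lo),(125,255,255),bx,.046,1)
show('gripcover','top',t,(5,150,230),(25,255,255),(246,258,282,292),.077)
print(t[275,255:275].tolist()); print(t[201,340:366].tolist()); print(t[280,424:448].tolist())
b1=cv2.resize(t[255:295,243:283],(400,400),interpolation=cv2.INTER_CUBIC)
c1=cv2.resize(s[285:330,308:353],(400,400),interpolation=cv2.INTER_CUBIC)
cv2.imwrite('pics/c3.png',np.hstack([b1,c1]))
E
```

```text
collar top 287.8 [352.4105 200.9555] [ 0.6228 -0.0538  0.062 ] ((19.09189224243164, 19.209747314453125), 45.0)
collar top 6.0 [361.825  190.4287] [ 0.6522 -0.0781  0.062 ] ((2.333343505859375, 4.33331298828125), 90.0)
collar side 348.5 [311.0556 215.415 ] [ 0.6247 -0.058   0.062 ] ((18.333343505859375, 23.83331298828125), 90.0)
hub top 51.8 [430.4341 280.806 ] [ 0.4214 -0.2592  0.043 ] ((16.195594787597656, 9.887406349182129), 51.132198333740234)
knob top 31.4 [438.3629 252.3015] [ 0.4936 -0.2769  0.059 ] ((5.181235313415527, 7.529147624969482), 61.69951248168945)
knob2 top 15.3 [439.7991 251.3973] [ 0.4961 -0.2807  0.059 ] ((7.321868896484375, 7.449915409088135), 65.2248306274414)
line top 427.7 [302.6562 179.8563] [0.682  0.0794 0.046 ] ((31.80707550048828, 33.611289978027344), 29.47588348388672)
line top 121.2 [299.7773 162.0227] [0.732  0.0891 0.046 ] ((12.716371536254883, 12.255255699157715), 33.02366638183594)
line top 45.4 [320.258 198.204] [0.6324 0.0308 0.046 ] ((21.991931915283203, 2.9582436084747314), 29.52143096923828)
redpost top 11.3 [305.3574 140.5572] [0.7688 0.073  0
[... 1331 characters left out ...]
91], [216, 206, 191], [204, 194, 181], [169, 164, 154], [133, 135, 130], [132, 136, 132], [147, 149, 145], [163, 164, 156], [168, 168, 162], [176, 176, 169], [197, 190, 179], [212, 202, 188], [218, 207, 193], [219, 208, 195], [220, 210, 195], [216, 203, 186], [209, 173, 149], [206, 126, 83], [206, 100, 38], [207, 98, 30]]
[[245, 130, 40], [242, 125, 40], [210, 100, 37], [122, 60, 33], [52, 40, 36], [52, 51, 48], [83, 80, 73], [104, 97, 87], [111, 101, 91], [111, 102, 92], [110, 100, 90], [111, 101, 91], [112, 102, 93], [111, 102, 91], [111, 101, 90], [111, 102, 91], [112, 104, 93], [114, 100, 89], [155, 106, 81], [216, 114, 59], [241, 128, 44], [245, 131, 41], [244, 130, 40], [244, 129, 40]]
```

View pics/c3.png

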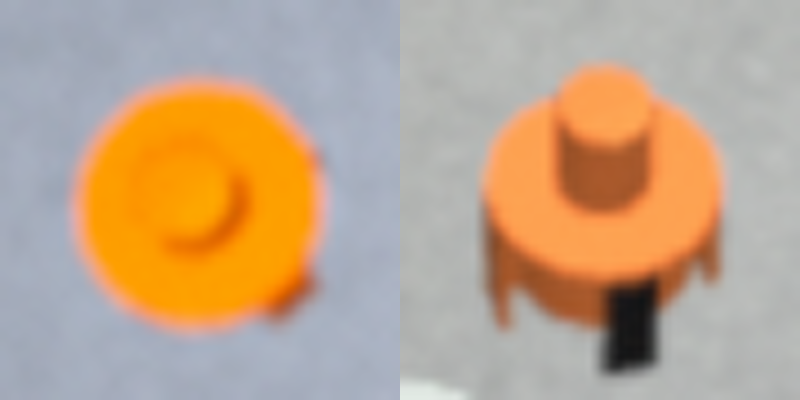

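The cover crop shows the grip top off-centre because of parallax: about (262,274) in the top view and (331,297) in the side view. The two post tops don't look square to the rail, so I'll check the stage geometry with both views.

```bash
python3 - <<'E'
from h import *
np.set_printoptions(precision=4,suppress=True)
s=cv2.imread('pics/side0.png');t=cv2.imread('pics/top0.png')
q=lambda x,y:((x+.5)/5-.5+240,(y+.5)/5-.5+125)
for nm,p,z in(('gearcornerN',(538,297),.046),('E',(658,370),.046),('S',(586,488),.046),('W',(470,415),.046),('postAtop',(330,74),.104),('postBtop',(147,281),.104),('postAbase',(342,158),0),('postBbase',(183,358),0),('carN',(290,150),.046),('carE',(417,216),.046),('carS',(335,360),.046),('carW',(205,287),.046),('endN',(125,50),.046),('endW',(30,195),.046),('orangeA',(105,150),.046),('orangeB',(495,362),.046),('cap',(302,193),.134)):
    print(nm,onz('top',*q(*p),z))
for k in('side',):
    b=(225,200,340,290); cv2.imwrite('pics/c4.png',cv2.resize(s[b[1]:b[3],b[0]:b[2]],None,fx=6,fy=6,interpolation=cv2.INTER_CUBIC))
E
```

```text
gearcornerN [ 0.6739 -0.04    0.046 ]
E [ 0.6354 -0.1046  0.046 ]
S [ 0.5699 -0.0673  0.046 ]
W [ 0.6077 -0.0053  0.046 ]
postAtop [0.772  0.0725 0.104 ]
postBtop [0.6575 0.1612 0.104 ]
postAbase [0.7675 0.0697 0.    ]
postBbase [0.648  0.1535 0.    ]
carN [0.753  0.0958 0.046 ]
carE [0.7175 0.026  0.046 ]
carS [0.6358 0.0672 0.046 ]
carW [0.6742 0.1381 0.046 ]
endN [0.8081 0.1882 0.046 ]
endW [0.7232 0.2349 0.046 ]
orangeA [0.75   0.1959 0.046 ]
orangeB [ 0.6372 -0.0179  0.046 ]
cap [0.6955 0.0825 0.134 ]
```

View pics/c4.png

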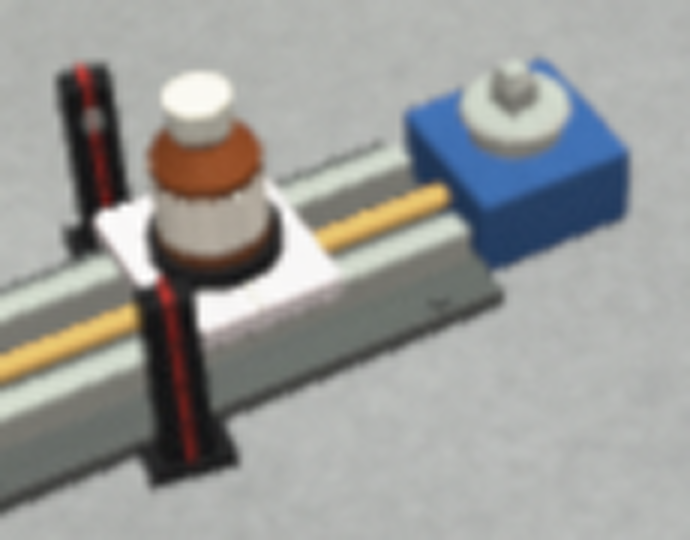

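The side crop shows the post feet near (240.8,240) and (256.7,276.7). Both views agree that the posts are staggered along the slide, and their midpoint lies on the rail axis about 194 mm from the shaft. Next: fine hub and knob measurement, and the shaft angle.

```bash
python3 - <<'E'
from h import *
np.set_printoptions(precision=4,suppress=True)
s=cv2.imread('pics/side0.png');t=cv2.imread('pics/top0.png')
# hub top face: low saturation, V 75..135
b=(422,268,450,294); u=cv2.cvtColor(up(t,b),cv2.COLOR_BGR2HSV)
for lo,hi in(((0,0,80),(180,75,150)),((0,0,90),(180,110,150))):
    o=feat(t,lo,hi,b)[0]; R=cv2.minAreaRect(o[2].astype(np.float32)); hc=onz('top',*R[0],.043); print('hub',o[0],o[1],R,hc,onz('top',*o[1],.043))
    bp=cv2.boxPoints(R); w=[onz('top',*p,.043) for p in bp]; print([np.degrees(np.arctan2(*(w[(i+1)%4]-w[i])[1::-1])).round(1) for i in range(4)],[np.linalg.norm(w[(i+1)%4]-w[i]).round(4) for i in range(4)])
# knob top: bright red (R>200), any hue near red
b=(428,242,450,262); g=up(t,b).astype(int); m=((g[...,2]>215)&(g[...,2]-g[...,1]>90)).astype(np.uint8); M=cv2.moments(m,True); k=px((M['m10']/M['m00'],M['m01']/M['m00']),b); kc=onz('top',*k,.059); print('knob',M['m00']/36,k,kc,'dist',np.linalg.norm(kc[:2]-hc[:2]),'yaw',np.degrees(np.arctan2(*(kc-hc)[1::-1])))
# mat
o=feat(t,(100,150,60),(125,255,255),(395,215,480,315))[0]; R=cv2.minAreaRect(o[2].astype(np.float32)); print('mat',R,onz('top',*R[0],.003))
# side: knob top and grip top and collar
b=(378,184,396,212); g=up(s,b).astype(int); m=((g[...,2]>200)&(g[...,2]-g[...,1]>90)).astype(np.uint8); M=cv2.moments(m,True); ks=px((M['m10']/M['m00'],M['m01']/M['m00']),b); print('knob side',M['m00']/36,ks,onz('side',*ks,.059),tri(k,ks))
q=lambda x,y:((x+.5)/6-.5+225,(y+.5)/6-.5+200)
print('collar side',onz('side',*q(516,106),.062),'shafttop',onz('side',*q(513,76),.082))
print('feet',onz('side',*q(97,240),.002),onz('side',*q(190,460),.002),'tops',onz('side',*q(83,71),.104),onz('side',*q(166,288),.104),'cap',onz('side',*q(197,97),.134))
# cover grip: top crop c3 scale 10 offset (243,255); side scale 8.889 offset (308,285)
a=((190+.5)/10-.5+243,(193+.5)/10-.5+255); c=((604-400+.5)/8.889-.5+308,(104+.5)/8.889-.5+285)
print('grip',onz('top',*a,.077),onz('side',*c,.077),tri(a,c))
o=feat(t,(5,150,200),(25,255,255),(246,258,282,292))[0]; (cx,cy),rad=cv2.minEnclosingCircle(o[2].astype(np.float32)); print('cuprim',cx,cy,rad,onz('top',cx,cy,.045))
cv2.imwrite('pics/c5.png',np.hstack([cv2.resize(t[190:212,342:364],(400,400),interpolation=cv2.INTER_CUBIC),cv2.resize(s[204:230,298:324],(400,400),interpolation=cv2.INTER_CUBIC)]))
E
```

```text
hub 136.25 [435.5777 279.4519] ((435.5836486816406, 279.1606140136719), (11.906553268432617, 13.346817970275879), 3.1221237182617188) [ 0.426  -0.2725  0.043 ] [ 0.4253 -0.2725  0.043 ]
[np.float64(-4.0), np.float64(-91.5), np.float64(175.7), np.float64(88.5)] [np.float64(0.0345), np.float64(0.0307), np.float64(0.0345), np.float64(0.0305)]
hub 142.18055555555557 [435.9518 279.474 ] ((435.6656494140625, 279.2684631347656), (12.462288856506348, 13.543901443481445), 3.1802170276641846) [ 0.4258 -0.2727  0.043 ] [ 0.4253 -0.2735  0.043 ]
[np.float64(-4.1), np.float64(-91.6), np.float64(175.6), np.float64(88.5)] [np.float64(0.035), np.float64(0.0321), np.float64(0.035), np.float64(0.0319)]
knob 53.083333333333336 [439.8192 251.4874] [ 0.4959 -0.2807  0.059 ] dist 0.07054186321544545 yaw -6.492023100788318
mat ((438.44610595703125, 264.8404541015625), (75.76685333251953, 59.798892974853516), 82.44682312011719) [ 0.4691 -0.2911  0.003 ]
knob side 24.36111111111111 [387.3272 189.7939] [ 0.4952 -0.2773  0.059 ] (array([ 0.4967, -0.2815,  0.0556]), np.float64(0.0004941168148655617))
collar side [ 0.6216 -0.0507  0.062 ] shafttop [ 0.6212 -0.0483  0.082 ]
feet [0.777  0.0748 0.002 ] [0.6549 0.1633 0.002 ] tops [0.7727 0.0698 0.104 ] [0.6561 0.1608 0.104 ] cap [0.6945 0.0843 0.134 ]
grip [0.4232 0.1709 0.077 ] [0.4238 0.1744 0.077 ] (array([0.4244, 0.1717, 0.0736]), np.float64(0.0017262776288261546))
cuprim 262.86358642578125 275.4449157714844 12.292594909667969 [0.4227 0.1719 0.045 ]
```

View pics/c5.png

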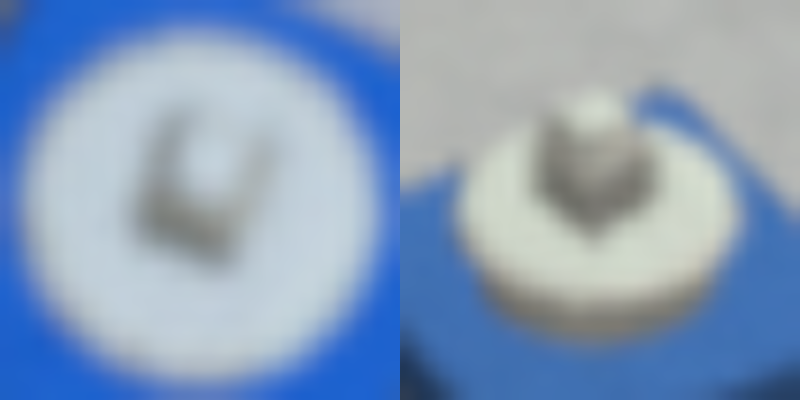

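The shaft crop shows a square with its lower edge running from (133,225) to (235,265) in zoomed pixels, so its faces head about −18° mod 90. I'll cross-check that from the side view and plan the first approach.

```bash
cat >> h.py <<'E'
def rows(p1,xh,n=None,p0=None,x0=None):
    "suggest n rows from the current (or given) pose to p1 (m), tool-down with x heading xh (deg)"
    st=r.read_state(); R=st['tool_rot']
    p0=st['eef_pos'] if p0 is None else np.asarray(p0); x0=np.degrees(np.arctan2(R[1,0],R[0,0])) if x0 is None else x0
    dh=(xh-x0+180)%360-180; d=np.asarray(p1)-p0
    if n is None: n=int(max(np.ceil(np.linalg.norm(d)/.058),np.ceil(abs(dh)/10.3),1))
    for i in range(n):
        a=np.radians(x0+dh*i/n); c,s=np.cos(a),np.sin(a)
        v=100*d/n; print(i+1,[round(float(k),2) for k in(v[0]*c+v[1]*s,v[0]*s-v[1]*c,-v[2],-dh/n)])
    print('j6 goal deg',round(np.degrees(np.arctan2(p1[1],p1[0]))+180-xh,1))
def stat():
    st=r.read_state(); R=st['tool_rot']
    print('t',st['time_s'],'p',st['eef_pos'].round(4),'xh',np.degrees(np.arctan2(R[1,0],R[0,0])).round(2),'z',R[:,2].round(3),'F',st['contact_force'].round(1),'T',st['ft_torque'].round(2),'w',round(float(st['gripper_width']),4),'j6',np.degrees(st['joint_pos'][5]).round(1))
E
python3 - <<'E'
from h import *
np.set_printoptions(precision=4,suppress=True)
q=lambda x,y:((x+.5)/15.385-.5+298,(y+.5)/15.385-.5+204)
w=[onz('side',*q(x-400,y),.066) for x,y in((535,190),(593,235),(660,193))]
for a,b in((0,1),(1,2)): d=w[b]-w[a]; print('shaft edge',np.degrees(np.arctan2(d[1],d[0])),np.linalg.norm(d))
q=lambda x,y:((x+.5)/18.182-.5+342,(y+.5)/18.182-.5+190)
w=[onz('top',*q(x,y),.064) for x,y in((133,228),(237,268))]; d=w[1]-w[0]; print('top edge',np.degrees(np.arctan2(d[1],d[0])),np.linalg.norm(d))
print('shaft top',onz('top',*q(213,152),.082))
rows((.4255,-.271,.14),-5.5)
E
```

```text
shaft edge 162.16390403462333 0.016364636892166502
shaft edge -104.47961348226978 0.016487332230815284
top edge -110.10554148198798 0.01599766506346503
shaft top [ 0.6253 -0.0546  0.082 ]
1 [4.84, -1.87, 1.16, 4.65]
2 [4.67, -2.25, 1.16, 4.65]
3 [4.47, -2.63, 1.16, 4.65]
4 [4.24, -2.98, 1.16, 4.65]
5 [3.99, -3.31, 1.16, 4.65]
6 [3.71, -3.63, 1.16, 4.65]
j6 goal deg 153.0
```

>>> arm_command(targets=[[4.84,-1.87,1.16,0,0,4.65,7],[4.67,-2.25,1.16,0,0,4.65,7],[4.47,-2.63,1.16,0,0,4.65,7],[4.24,-2.98,1.16,0,0,4.65,7],[3.99,-3.31,1.16,0,0,4.65,7]])

```text
time_s: 0.72
eef_pos: [0.389, -0.3055, 0.1513]
tool_rot: [[1.0, -0.018, -0.0], [-0.018, -1.0, 0.0], [-0.0, -0.0, -1.0]]
contact_force: [1.0, -0.6, -0.3]
gripper_width: 0.07
```

>>> arm_command(targets=[[3.71,-3.63,1.16,0,0,4.65,7],[0,0,3,0,0,0,7],[0,0,3,0,0,0,7],[0,0,0,0,0,0,7],[0,0,0,0,0,0,7]])

```text
time_s: 1.35
eef_pos: [0.4259, -0.2716, 0.0811]
tool_rot: [[0.995, -0.096, 0.0], [-0.096, -0.995, -0.0], [0.001, 0.0, -1.0]]
contact_force: [0.3, -0.0, 0.3]
gripper_width: 0.0701
```

```bash
python3 -c "
from h import *
stat()
t=r.capture('top');s=r.capture('side');cv2.imwrite('pics/t1.png',t);cv2.imwrite('pics/s1.png',s)
for P in((.4258,-.2727,.043),(.4955,-.279,.059)): print(proj('top',P),proj('side',P))
cv2.imwrite('pics/v1.png',np.hstack([cv2.resize(t[215:315,395:495],(400,400)),cv2.resize(s[150:250,340:440],(400,400))]))"
```

```text
t 1.35 p [ 0.4259 -0.2716  0.0811] xh -5.52 z [ 0. -0. -1.] F [ 0.3 -0.   0.3] T [-0.01  0.02  0.01] w 0.0701 j6 143.7
[435.6544925  279.25285994] [407.56417595 202.4432181 ]
[439.1589322  251.60295691] [387.50127438 189.4670355 ]
```

View pics/v1.png

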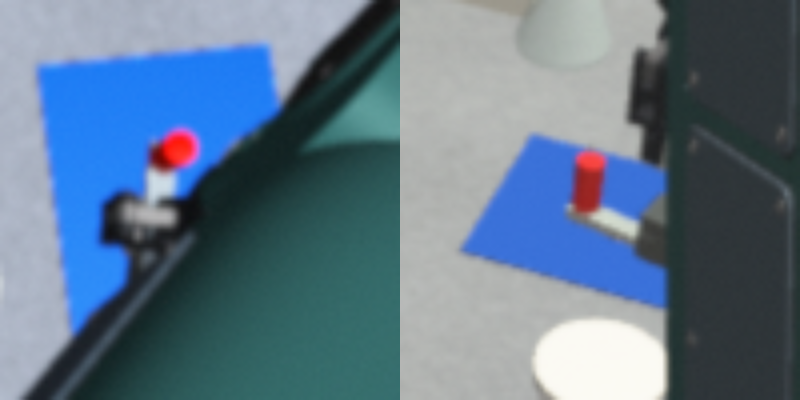

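The view shows the gripper above the hub with the arm hiding most of it; the knob is at (440,252) in the top view. Next: descend and grip the hub.

>>> arm_command(targets=[[0,0,3.4,0,0,0,7],[0,0,3.4,0,0,0,7],[0,0,0,0,0,0,7],[0,0,0,0,0,0,2.5],[0,0,0,0,0,0,2.5]])

```text
time_s: 2.08
eef_pos: [0.4264, -0.272, 0.0136]
tool_rot: [[0.995, -0.096, 0.002], [-0.096, -0.995, -0.002], [0.002, 0.002, -1.0]]
contact_force: [-1.7, -1.8, 0.9]
gripper_width: 0.0341
```

>>> arm_command(targets=[[0,0,0,0,0,0,2.5],[0,0,0,0,0,0,2.5]])

```text
time_s: 2.33
eef_pos: [0.4265, -0.272, 0.0138]
tool_rot: [[0.995, -0.096, 0.002], [-0.096, -0.995, -0.002], [0.002, 0.002, -1.0]]
contact_force: [-2.3, 0.4, 11.5]
gripper_width: 0.0321
```

```bash
python3 -c "
from h import *
stat()
print(r.read_state()['joint_pos'])"
```

```text
t 2.325 p [ 0.4265 -0.272   0.0138] xh -5.51 z [ 0.002 -0.002 -1.   ] F [-2.3  0.4 11.5] T [ 0.23  0.4  -0.05] w 0.0321 j6 143.8
[-7.28863856e-01  3.74607890e-01 -4.62492527e-01  7.30886641e-01
 -8.56901180e-05  2.50896088e+00]
```

```bash
python3 -c "
from h import *
rows((.6225,-.053,.125),72,p0=(.4265,-.272,.125),x0=-5.5)"
```

```text
1 [2.18, -2.96, -0.0, -9.69]
2 [2.64, -2.55, -0.0, -9.69]
3 [3.03, -2.07, -0.0, -9.69]
4 [3.34, -1.53, -0.0, -9.69]
5 [3.55, -0.95, -0.0, -9.69]
6 [3.66, -0.34, -0.0, -9.69]
7 [3.66, 0.29, -0.0, -9.69]
8 [3.56, 0.9, -0.0, -9.69]
j6 goal deg 103.1
```

>>> arm_command(targets=[[0,0,-2,0,0,0,2.5],[0,0,-4.55,0,0,0,2.5],[0,0,-4.55,0,0,0,2.5],[0,0,0,0,0,0,2.5]])

```text
time_s: 2.82
eef_pos: [0.4271, -0.2724, 0.1267]
tool_rot: [[0.995, -0.096, 0.005], [-0.096, -0.995, -0.004], [0.005, 0.004, -1.0]]
contact_force: [-0.3, 0.3, -3.1]
gripper_width: 0.0319
```

>>> arm_command(targets=[[2.18,-2.96,0,0,0,-9.69,2.5],[2.64,-2.55,0,0,0,-9.69,2.5],[3.03,-2.07,0,0,0,-9.69,2.5],[3.34,-1.53,0,0,0,-9.69,2.5],[3.55,-0.95,0,0,0,-9.69,2.5]])

```text
time_s: 3.45
eef_pos: [0.5484, -0.1331, 0.1225]
tool_rot: [[0.728, 0.685, -0.001], [0.685, -0.728, 0.0], [-0.0, -0.001, -1.0]]
contact_force: [0.7, -0.7, -2.3]
gripper_width: 0.0319
```

>>> arm_command(targets=[[3.66,-0.34,0,0,0,-9.69,2.5],[3.66,0.29,0,0,0,-9.69,2.5],[3.56,0.9,0,0,0,-9.69,2.5],[0,0,0,0,0,0,2.5],[0,0,0,0,0,0,2.5]])

```text
time_s: 4.08
eef_pos: [0.621, -0.0523, 0.1225]
tool_rot: [[0.31, 0.951, -0.001], [0.951, -0.31, 0.0], [-0.0, -0.001, -1.0]]
contact_force: [0.6, 0.8, -2.7]
gripper_width: 0.032
```

```bash
python3 -c "
from h import *
stat()
t=r.capture('top');s=r.capture('side');cv2.imwrite('pics/t2.png',t);cv2.imwrite('pics/s2.png',s)
p=r.read_state()['eef_pos']
for P in((p[0],p[1],.082),(.6225,-.053,.082)): print(proj('top',P),proj('side',P))
cv2.imwrite('pics/v2.png',np.hstack([cv2.resize(t[150:250,310:410],(400,400)),cv2.resize(s[150:250,260:360],(400,400))]))"
```

```text
t 4.075 p [ 0.621  -0.0523  0.1225] xh 71.94 z [-0.001  0.    -1.   ] F [ 0.6  0.8 -2.7] T [0.01 0.08 0.01] w 0.032 j6 95.8
[352.53055499 199.49697626] [311.04826897 211.3652594 ]
[352.60743248 198.9154582 ] [310.60403401 211.14195754]
```

View pics/v2.png

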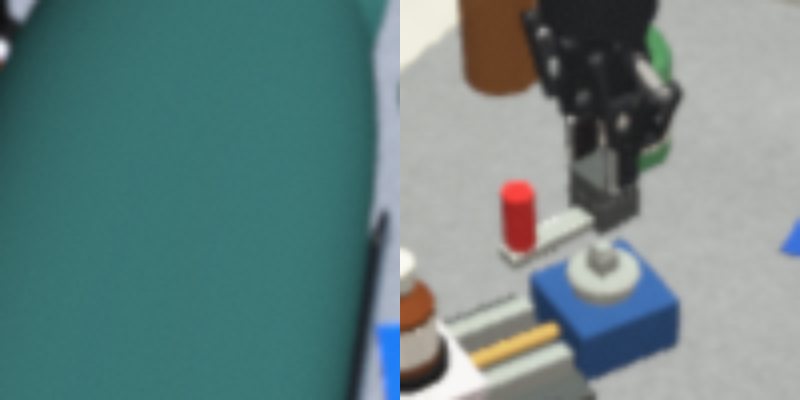

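The side view shows the crank hanging over the shaft with its arm toward the bottle; the knob is at about (289,197) and the shaft at about (310,213). Next: lower gently.

>>> arm_command(targets=[[0.05,0.14,1.5,0,0,0,2.5],[0,0,1.5,0,0,0,2.5],[0,0,0.5,0,0,0,2.5],[0,0,0.5,0,0,0,2.5],[0,0,0,0,0,0,2.5]])

```text
time_s: 4.8
eef_pos: [0.623, -0.0522, 0.083]
tool_rot: [[0.309, 0.951, -0.0], [0.951, -0.309, 0.0], [0.0, -0.0, -1.0]]
contact_force: [-1.0, -0.1, -2.3]
gripper_width: 0.0319
```

```bash
python3 -c "
from h import *
stat()"
```

```text
t 4.8 p [ 0.623  -0.0522  0.083 ] xh 72.01 z [-0.  0. -1.] F [-1.  -0.1 -2.3] T [-0.06  0.   -0.02] w 0.0319 j6 95.7
```

>>> arm_command(targets=[[0,0,0.4,0,0,0,2.5],[0,0,0.4,0,0,0,2.5],[0,0,0.3,0,0,0,2.5],[0,0,0,0,0,0,2.5],[0,0,0,0,0,0,2.5]])

```text
time_s: 5.42
eef_pos: [0.6231, -0.0524, 0.0729]
tool_rot: [[0.309, 0.951, 0.001], [0.951, -0.309, -0.001], [-0.0, 0.001, -1.0]]
contact_force: [-4.5, -1.2, 9.2]
gripper_width: 0.0316
```

```bash
python3 -c "
from h import *
stat()"
```

```text
t 5.425 p [ 0.6231 -0.0524  0.0729] xh 72.0 z [ 0.001 -0.001 -1.   ] F [-4.5 -1.2  9.2] T [-0.12  0.99  0.05] w 0.0316 j6 95.7
```

The hub is seated: its underside is at about 62 mm, with 9 N of reaction. Next: release, move up and over to the knob.

>>> arm_command(targets=[[0,0,0,0,0,0,6],[0,0,0,0,0,0,6],[0,0,-3,0,0,0,6],[0,0,-3,0,0,0,6],[3.5,0,0,0,0,0,6]])

```text
time_s: 6.05
eef_pos: [0.6351, -0.0201, 0.1346]
tool_rot: [[0.311, 0.95, 0.004], [0.95, -0.311, -0.001], [0.0, 0.004, -1.0]]
contact_force: [1.2, 0.3, -0.1]
gripper_width: 0.0603
```

>>> arm_command(targets=[[3.5,0,0,0,0,0,6],[0,0,0,0,0,0,6],[0,0,0,0,0,0,6]])

```text
time_s: 6.42
eef_pos: [0.6446, 0.0141, 0.132]
tool_rot: [[0.309, 0.951, -0.0], [0.951, -0.309, -0.0], [-0.0, -0.0, -1.0]]
contact_force: [0.2, -0.1, 0.9]
gripper_width: 0.0601
```

```bash
python3 -c "
from h import *
stat()
s=r.capture('side');cv2.imwrite('pics/s3.png',s)
p=r.read_state()['eef_pos'];print(proj('side',p),proj('side',(p[0],p[1],.118)))
cv2.imwrite('pics/v3.png',cv2.resize(s[150:260,230:340],(440,440),interpolation=cv2.INTER_CUBIC))"
```

```text
t 6.425 p [0.6446 0.0141 0.132 ] xh 72.02 z [-0. -0. -1.] F [ 0.2 -0.1  0.9] T [-0.06  0.02 -0.07] w 0.0601 j6 102.0
[289.28100273 207.69017633] [289.56495675 211.83528564]
```

View pics/v3.png

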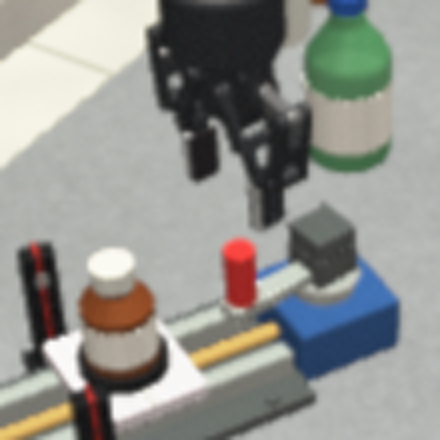

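The view shows the crank seated, with the knob top at (289.4,211.4) against a prediction of (289.6,211.8). Next: grip the knob and start winding.

>>> arm_command(targets=[[0,0,2.6,0,0,0,6],[0,0,2.6,0,0,0,6],[0,0,0,0,0,0,1.6],[0,0,0,0,0,0,1.6],[0,0,0,0,0,0,1.6]])

```text
time_s: 7.1
eef_pos: [0.6453, 0.0141, 0.0814]
tool_rot: [[0.309, 0.951, 0.002], [0.951, -0.309, -0.0], [0.0, 0.002, -1.0]]
contact_force: [0.4, 0.4, 0.9]
gripper_width: 0.0194
```

>>> arm_command(targets=[[0,0,0,0,0,0,1.6],[-0.42,2.39,0,0,0,0,1.6],[-1.22,2.11,0,0,0,0,1.6],[-1.86,1.56,0,0,0,0,1.6],[-2.28,0.83,0,0,0,0,1.6]])

```text
time_s: 7.72
eef_pos: [0.6932, -0.0623, 0.0808]
tool_rot: [[0.308, 0.951, 0.001], [0.951, -0.308, 0.001], [0.001, 0.001, -1.0]]
contact_force: [-6.3, 2.6, 5.0]
gripper_width: 0.0196
```

```bash
python3 -c "
from h import *
stat()"
```

```text
t 7.725 p [ 0.6932 -0.0623  0.0808] xh 72.05 z [ 0.001  0.001 -1.   ] F [-6.3  2.6  5. ] T [ 0.95  1.61 -0.01] w 0.0196 j6 96.1
```

>>> arm_command(targets=[[-2.43,0,0,0,0,0,1.6],[-2.28,-0.83,0,0,0,0,1.6],[-1.86,-1.56,0,0,0,0,1.6],[-1.22,-2.11,0,0,0,0,1.6],[-0.42,-2.39,0,0,0,0,1.6]])

```text
time_s: 8.35
eef_pos: [0.6017, -0.1201, 0.081]
tool_rot: [[0.31, 0.951, 0.002], [0.951, -0.31, -0.002], [-0.001, 0.003, -1.0]]
contact_force: [2.3, 1.4, -0.5]
gripper_width: 0.0199
```

>>> arm_command(targets=[[0.42,-2.39,0,0,0,0,1.6],[1.22,-2.11,0,0,0,0,1.6],[1.86,-1.56,0,0,0,0,1.6],[2.28,-0.83,0,0,0,0,1.6],[2.43,0,0,0,0,0,1.6]])

```text
time_s: 8.98
eef_pos: [0.5611, -0.0187, 0.0809]
tool_rot: [[0.309, 0.951, 0.0], [0.951, -0.309, -0.001], [-0.001, 0.001, -1.0]]
contact_force: [4.3, -5.2, 2.8]
gripper_width: 0.0194
```

>>> arm_command(targets=[[2.28,0.83,0,0,0,0,1.6],[1.86,1.56,0,0,0,0,1.6],[1.22,2.11,0,0,0,0,1.6],[0.42,2.39,0,0,0,0,1.6]])

```text
time_s: 9.48
eef_pos: [0.645, 0.0152, 0.0804]
tool_rot: [[0.308, 0.951, -0.001], [0.951, -0.308, 0.0], [-0.0, -0.001, -1.0]]
contact_force: [-5.3, -5.1, 2.2]
gripper_width: 0.0194
```

```bash
python3 -c "
from h import *
stat()
np.set_printoptions(precision=4,suppress=True)
s=r.capture('side');cv2.imwrite('pics/s4.png',s);t=r.capture('top');cv2.imwrite('pics/t4.png',t)
for nm,im,n,b in(('a',cv2.imread('pics/side0.png'),'side',(240,205,275,235)),('b',s,'side',(220,200,275,245)),('c',cv2.imread('pics/top0.png'),'top',(290,150,320,178)),('d',t,'top',(270,135,320,178))):
    for o in feat(im,(0,0,175),(180,45,255),b)[:3]: print(nm,round(o[0],1),o[1],onz(n,*o[1],.134))
"
```

```text
t 9.475 p [0.645  0.0152 0.0804] xh 72.07 z [-0.001  0.    -1.   ] F [-5.3 -5.1  2.2] T [-1.18  1.1  -0.02] w 0.0194 j6 102.1
a 572.1 [259.7166 214.7384] [0.6918 0.0781 0.134 ]
b 1645.1 [245.7612 218.0735] [0.7143 0.1069 0.134 ]
b 23.2 [253.0929 239.7926] [0.6493 0.161  0.134 ]
c 292.4 [305.771  164.6687] [0.6921 0.068  0.134 ]
c 61.2 [316.9521 155.5758] [0.7168 0.041  0.134 ]
c 14.0 [290.3139 170.6328] [0.6754 0.1057 0.134 ]
d 31.0 [276.1174 136.1244] [0.7654 0.1453 0.134 ]
d 30.8 [272.4528 149.2768] [0.7301 0.1527 0.134 ]
```

One turn went cleanly, with forces under 8 N. Next: second turn.

>>> arm_command(targets=[[-0.42,2.39,0,0,0,0,1.6],[-1.22,2.11,0,0,0,0,1.6],[-1.86,1.56,0,0,0,0,1.6],[-2.28,0.83,0,0,0,0,1.6],[-2.43,0,0,0,0,0,1.6]])

```text
time_s: 10.2
eef_pos: [0.6854, -0.086, 0.0809]
tool_rot: [[0.309, 0.951, 0.002], [0.951, -0.309, -0.0], [0.001, 0.002, -1.0]]
contact_force: [-0.3, 3.8, 4.7]
gripper_width: 0.0195
```

>>> arm_command(targets=[[-2.28,-0.83,0,0,0,0,1.6],[-1.86,-1.56,0,0,0,0,1.6],[-1.22,-2.11,0,0,0,0,1.6],[-0.42,-2.39,0,0,0,0,1.6],[0.42,-2.39,0,0,0,0,1.6]])

```text
time_s: 10.82
eef_pos: [0.579, -0.1084, 0.0807]
tool_rot: [[0.31, 0.951, 0.001], [0.951, -0.31, -0.001], [-0.001, 0.001, -1.0]]
contact_force: [4.5, 2.5, -0.4]
gripper_width: 0.0194
```

>>> arm_command(targets=[[1.22,-2.11,0,0,0,0,1.6],[1.86,-1.56,0,0,0,0,1.6],[2.28,-0.83,0,0,0,0,1.6],[2.43,0,0,0,0,0,1.6],[2.28,0.83,0,0,0,0,1.6]])

```text
time_s: 11.45
eef_pos: [0.5759, 0.0006, 0.0807]
tool_rot: [[0.309, 0.951, 0.0], [0.951, -0.309, -0.001], [-0.001, 0.0, -1.0]]
contact_force: [4.2, -8.4, 1.6]
gripper_width: 0.0192
```

>>> arm_command(targets=[[1.86,1.56,0,0,0,0,1.6],[1.22,2.11,0,0,0,0,1.6],[0.42,2.39,0,0,0,0,1.6],[0,0,0,0,0,0,1.6]])

```text
time_s: 11.95
eef_pos: [0.6454, 0.0148, 0.0799]
tool_rot: [[0.309, 0.951, 0.001], [0.951, -0.309, 0.0], [0.001, 0.0, -1.0]]
contact_force: [1.2, 2.3, 5.4]
gripper_width: 0.0195
```

```bash
python3 -c "
from h import *
stat()
np.set_printoptions(precision=4,suppress=True)
s=r.capture('side');cv2.imwrite('pics/s5.png',s);t=r.capture('top');cv2.imwrite('pics/t5.png',t)
s0=cv2.imread('pics/side0.png')
print(s0[216,250:270,2].tolist(),s0[225,235:300:4].tolist())
for V in(215,230):
  for nm,im,n,b in(('s0',s0,'side',(238,205,280,235)),('s4',cv2.imread('pics/s4.png'),'side',(230,200,275,245)),('s5',s,'side',(215,205,275,255))):
    for o in feat(im,(0,0,V),(180,45,255),b,8)[:3]: print(V,nm,round(o[0],1),o[1],onz(n,*o[1],.134))
cv2.imwrite('pics/v5.png',np.hstack([cv2.resize(s[195:285,215:305],(400,400),interpolation=cv2.INTER_CUBIC),cv2.resize(t[120:210,250:340],(400,400),interpolation=cv2.INTER_CUBIC)]))
"
```

```text
t 11.95 p [0.6454 0.0148 0.0799] xh 72.03 z [ 0.001  0.    -1.   ] F [1.2 2.3 5.4] T [ 0.25 -0.4  -0.04] w 0.0195 j6 102.1
[178, 190, 240, 249, 250, 250, 250, 250, 250, 250, 250, 249, 243, 208, 181, 176, 176, 177, 178, 178] [[167, 171, 168], [25, 23, 31], [23, 24, 27], [175, 178, 175], [35, 64, 120], [37, 66, 125], [40, 74, 133], [41, 79, 150], [48, 81, 145], [176, 178, 176], [178, 182, 180], [176, 180, 177], [150, 154, 151], [172, 182, 175], [199, 209, 203], [86, 56, 33], [170, 107, 62]]
215 s0 66.4 [257.2835 215.3024] [0.6958 0.0831 0.134 ]
215 s0 15.6 [273.2448 231.8684] [0.6243 0.1129 0.134 ]
215 s4 66.2 [251.1584 217.5418] [0.7038 0.0981 0.134 ]
215 s4 54.0 [239.6237 239.7215] [0.6773 0.1777 0.134 ]
215 s4 46.9 [268.2834 238.5738] [0.6205 0.1386 0.134 ]
215 s5 128.2 [263.6204 245.411 ] [0.616  0.1635 0.134 ]
215 s5 95.0 [235.1813 245.6856] [0.6733 0.1994 0.134 ]
215 s5 63.2 [244.7859 220.0406] [0.7116 0.1141 0.134 ]
230 s0 57.3 [257.2701 215.3132] [0.6958 0.0831 0.134 ]
230 s4 57.4 [251.1075 217.5656] [0.7039 0.0983 0.134 ]
230 s4 47.5 [239.6326 239.7902] [0.6771 0.1778 0.134 ]
230 s4 30.2 [268.173  240.5944] [0.6166 0.1445 0.134 ]
230 s5 87.7 [262.4525 247.351 ] [0.6144 0.1703 0.134 ]
230 s5 81.8 [235.1474 245.7745] [0.6732 0.1996 0.134 ]
230 s5 54.7 [244.7141 220.0284] [0.7118 0.1142 0.134 ]
```

The carriage follows: 17.2 mm and then 17.8 mm per turn, along a 62.7° heading. About 2–4 mm remain. Next: back off for a clear look.

>>> arm_command(targets=[[0,0,0,0,0,0,6],[0,0,0,0,0,0,6],[0,0,-4,0,0,0,6],[0,0,-4,0,0,0,6],[-5.5,0,0,0,0,0,6]])

```text
time_s: 12.68
eef_pos: [0.6292, -0.0366, 0.1629]
tool_rot: [[0.305, 0.952, 0.005], [0.952, -0.305, -0.001], [0.001, 0.005, -1.0]]
contact_force: [1.2, -0.5, -0.9]
gripper_width: 0.0599
```

>>> arm_command(targets=[[-5.5,0,0,0,0,0,6],[-5.5,0,0,0,0,0,6],[-5.5,0,0,0,0,0,6],[-5.5,0,0,0,0,0,6],[0,0,0,0,0,0,6]])

```text
time_s: 13.3
eef_pos: [0.5582, -0.2502, 0.1599]
tool_rot: [[0.313, 0.95, -0.001], [0.95, -0.313, -0.0], [-0.0, -0.001, -1.0]]
contact_force: [0.7, 0.3, 0.5]
gripper_width: 0.0602
```

```bash
python3 -c "
from h import *
stat()
s=r.capture('side');cv2.imwrite('pics/s6.png',s);t=r.capture('top');cv2.imwrite('pics/t6.png',t)
cv2.imwrite('pics/v6.png',np.hstack([cv2.resize(s[205:280,218:268],None,fx=8,fy=8,interpolation=cv2.INTER_CUBIC),cv2.resize(t[130:205,262:312],None,fx=8,fy=8,interpolation=cv2.INTER_CUBIC)]))
"
```

```text
t 13.3 p [ 0.5582 -0.2502  0.1599] xh 71.77 z [-0.001 -0.    -1.   ] F [0.7 0.3 0.5] T [ 0.    0.01 -0.02] w 0.0602 j6 76.5
```

View pics/v6.png

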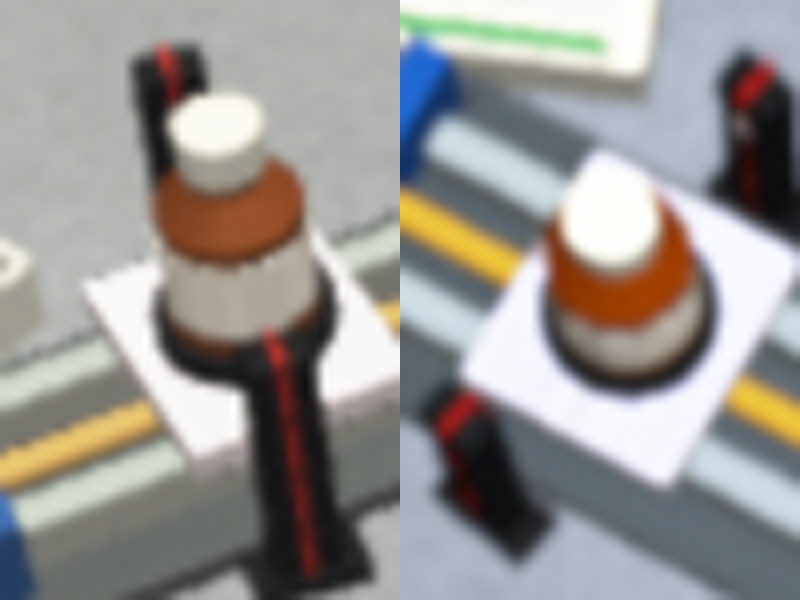

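The zoomed views show the cap top at about (244.4,219.7) in the side view and (287.8,156) in the top view. Post-top stripes are at (306,140) and (269,181) in the top view.

```bash
python3 -c "
from h import *
np.set_printoptions(precision=4,suppress=True)
S=lambda x,y:((x+.5)/8-.5+218,(y+.5)/8-.5+205)
T=lambda x,y:((x-400+.5)/8-.5+262,(y+.5)/8-.5+130)
u=np.array([.459,.888])
for n,f,cap,A,B in(('side',S,(215,121),(169,60),(274,344)),('top',T,(610,212),(754,85),(460,412))):
    c=onz(n,*f(*cap),.134);a=onz(n,*f(*A),.104);b=onz(n,*f(*B),.104);m=(a+b)/2
    print(n,'cap',c,'A',a,'B',b,'mid',m,'sep',np.linalg.norm(a-b),'rem mm',1000*(m-c)[:2]@u,'lat',1000*((m-c)[0]*u[1]-(m-c)[1]*u[0]))
k=onz('top',*T(631,315),.046);print('carriage',k)
tc,ta,tb=[tri(T(*p),S(*q)) for p,q in(((610,212),(215,121)),((754,85),(169,60)),((460,412),(274,344)))]
print(tc,ta,tb,'rem',1000*((ta[0]+tb[0])/2-tc[0])[:2]@u)
# side/top feature masks: red stripes tops and cap, objective
for n,im,bx in(('side',cv2.imread('pics/s6.png'),(225,205,268,232)),('top',cv2.imread('pics/t6.png'),(278,140,302,170))):
    for V in(200,225):
        o=feat(im,(0,0,V),(180,40,255),bx,8)[0]; print(n,V,o[0],o[1],cv2.minEnclosingCircle(o[2].astype(np.float32)))
"
```

```text
side cap [0.7132 0.1135 0.134 ] A [0.7704 0.0716 0.104 ] B [0.6571 0.1613 0.104 ] mid [0.7137 0.1164 0.104 ] sep 0.14446133264125474 rem mm 2.796302380650899 lat -0.894830949697042
top cap [0.7133 0.1136 0.134 ] A [0.7699 0.0719 0.104 ] B [0.6568 0.161  0.104 ] mid [0.7133 0.1165 0.104 ] sep 0.14403000922518866 rem mm 2.585173988205609 lat -1.3261852841846569
carriage [0.7117 0.1134 0.046 ]
(array([0.7133, 0.1136, 0.134 ]), np.float64(8.122248969684781e-05)) (array([0.7698, 0.0719, 0.1044]), np.float64(0.0002600851010054161)) (array([0.657 , 0.1611, 0.1039]), np.float64(0.00038199581571243276)) rem 2.7230302695797883
side 200 70.80555555555556 [244.9127 220.0238] ((244.8333282470703, 219.8333282470703), 5.798806667327881)
side 225 57.43055555555555 [244.762  220.0299] ((244.6666717529297, 219.66665649414062), 5.329525470733643)
top 200 184.76388888888889 [289.2908 155.7145] ((289.5, 157.66665649414062), 14.036253929138184)
top 225 121.30555555555556 [287.3373 155.5356] ((285.3011169433594, 155.06666564941406), 8.609978675842285)
```

Both views agree within 0.2 mm: about 2.7 mm remain, or 55° clockwise. Next: back to the knob.

>>> arm_command(targets=[[5.5,0,0,0,0,0,6],[5.5,0,0,0,0,0,6],[5.5,0,0,0,0,0,6],[5.5,0,0,0,0,0,6],[5.5,0,0,0,0,0,6]])

```text
time_s: 14.02
eef_pos: [0.6447, 0.0178, 0.1603]
tool_rot: [[0.307, 0.952, 0.0], [0.952, -0.307, 0.0], [0.0, 0.0, -1.0]]
contact_force: [0.5, -0.7, 1.2]
gripper_width: 0.0603
```

>>> arm_command(targets=[[0,0,0,0,0,0,6],[0,0,4,0,0,0,6],[0,0,4,0,0,0,6],[0,0,0,0,0,0,1.6],[0,0,0,0,0,0,1.6]])

```text
time_s: 14.65
eef_pos: [0.6452, 0.0144, 0.0818]
tool_rot: [[0.309, 0.951, 0.001], [0.951, -0.309, -0.0], [0.0, 0.001, -1.0]]
contact_force: [0.3, 0.7, 0.3]
gripper_width: 0.0243
```

>>> arm_command(targets=[[0,0,0,0,0,0,1.6],[-0.42,2.39,0,0,0,0,1.6],[-1.22,2.11,0,0,0,0,1.6],[-1.35,1.23,0,0,0,0,1.6],[0,0,0,0,0,0,1.6]])

```text
time_s: 15.28
eef_pos: [0.6915, -0.0332, 0.0816]
tool_rot: [[0.31, 0.951, 0.003], [0.951, -0.31, -0.0], [0.001, 0.003, -1.0]]
contact_force: [2.4, 0.5, 4.4]
gripper_width: 0.0193
```

>>> arm_command(targets=[[0,0,0,0,0,0,1.6],[0,0,0,0,0,0,6],[0,0,0,0,0,0,6],[0,0,-3,0,0,0,6],[0,0,-3,0,0,0,6]])

```text
time_s: 15.9
eef_pos: [0.6894, -0.0315, 0.1405]
tool_rot: [[0.309, 0.951, -0.001], [0.951, -0.309, 0.0], [-0.0, -0.001, -1.0]]
contact_force: [0.2, -0.3, -0.3]
gripper_width: 0.06
```

```bash
python3 -c "
from h import *
stat()
np.set_printoptions(precision=4,suppress=True)
s=r.capture('side');cv2.imwrite('pics/s7.png',s)
for nm in('s5','s6','s7'):
    for o in feat(cv2.imread('pics/%s.png'%nm),(0,0,225),(180,40,255),(225,205,268,232),8)[:2]: print(nm,o[0],o[1],onz('side',*o[1],.134))
p=r.read_state()['eef_pos']
rows((.6231,-.0524,p[2]),17)
"
```

```text
t 15.9 p [ 0.6894 -0.0315  0.1405] xh 72.02 z [-0.001  0.    -1.   ] F [ 0.2 -0.3 -0.3] T [-0.    0.01  0.03] w 0.06 j6 98.6
s5 57.541666666666664 [244.7513 220.0334] [0.7117 0.1142 0.134 ]
s6 57.43055555555555 [244.762  220.0299] [0.7117 0.1141 0.134 ]
s7 58.236111111111114 [243.7225 220.4505] [0.713  0.1168 0.134 ]
1 [-0.68, -0.97, -0.0, 9.17]
2 [-0.82, -0.85, -0.0, 9.17]
3 [-0.94, -0.7, -0.0, 9.17]
4 [-1.05, -0.54, -0.0, 9.17]
5 [-1.12, -0.37, -0.0, 9.17]
6 [-1.16, -0.19, -0.0, 9.17]
j6 goal deg 158.2
```

The bottle moved 3.0 mm where 2.7 mm was wanted, so the error is about 0.3 mm. Next: grip the hub and lift the crank off.

>>> arm_command(targets=[[-0.68,-0.97,0,0,0,9.17,6],[-0.82,-0.85,0,0,0,9.17,6],[-0.94,-0.7,0,0,0,9.17,6],[-1.05,-0.54,0,0,0,9.17,6],[-1.12,-0.37,0,0,0,9.17,6]])

```text
time_s: 16.58
eef_pos: [0.6328, -0.049, 0.1399]
tool_rot: [[0.9, 0.436, -0.001], [0.436, -0.9, 0.0], [-0.001, -0.0, -1.0]]
contact_force: [0.2, 0.6, 0.2]
gripper_width: 0.0601
```

>>> arm_command(targets=[[-1.16,-0.19,0,0,0,9.17,6],[0,0,0,0,0,0,6],[0,0,3.3,0,0,0,6],[0,0,3.3,0,0,0,6],[0,0,0,0,0,0,6]])

```text
time_s: 17.2
eef_pos: [0.6211, -0.052, 0.0722]
tool_rot: [[0.955, 0.295, -0.004], [0.295, -0.955, 0.001], [-0.004, -0.002, -1.0]]
contact_force: [-0.4, -0.3, 0.7]
gripper_width: 0.0601
```

>>> arm_command(targets=[[0,0,0,0,0,0,2.5],[0,0,0,0,0,0,2.5],[0,0,0,0,0,0,2.5],[0,0,0,0,0,0,2.5]])

```text
time_s: 17.7
eef_pos: [0.6232, -0.0527, 0.0759]
tool_rot: [[0.956, 0.293, 0.002], [0.293, -0.956, -0.001], [0.002, 0.001, -1.0]]
contact_force: [-1.5, 0.1, 6.2]
gripper_width: 0.0315
```

```bash
python3 -c "
from h import *
stat()
s=r.capture('side');o=feat(s,(0,0,225),(180,40,255),(225,205,268,232),8)[0];print(o[1],onz('side',*o[1],.134))
p=r.read_state()['eef_pos']
rows((.435,-.285,.14),17,p0=(p[0],p[1],.14),x0=17)
"
```

```text
t 17.7 p [ 0.6232 -0.0527  0.0759] xh 17.03 z [ 0.002 -0.001 -1.   ] F [-1.5  0.1  6.2] T [-0.06  0.33  0.1 ] w 0.0315 j6 150.7
[243.71893511 220.44905969] [0.71297442 0.11676707 0.134     ]
1 [-4.13, 2.79, -0.0, 0.0]
2 [-4.13, 2.79, -0.0, 0.0]
3 [-4.13, 2.79, -0.0, 0.0]
4 [-4.13, 2.79, -0.0, 0.0]
5 [-4.13, 2.79, -0.0, 0.0]
6 [-4.13, 2.79, -0.0, 0.0]
j6 goal deg 129.8
```

>>> arm_command(targets=[[0,0,-1.5,0,0,0,2.5],[0,0,-2,0,0,0,2.5],[0,0,-3.5,0,0,0,2.5],[0,0,0,0,0,0,2.5],[-4.13,2.79,0,0,0,0,2.5]])

```text
time_s: 18.38
eef_pos: [0.5918, -0.0902, 0.1442]
tool_rot: [[0.955, 0.295, 0.001], [0.295, -0.955, 0.0], [0.001, 0.0, -1.0]]
contact_force: [0.7, -0.4, -2.9]
gripper_width: 0.0314
```

>>> arm_command(targets=[[-4.13,2.79,0,0,0,0,2.5],[-4.13,2.79,0,0,0,0,2.5],[-4.13,2.79,0,0,0,0,2.5],[-4.13,2.79,0,0,0,0,2.5],[-4.13,2.79,0,0,0,0,2.5]])

```text
time_s: 19.0
eef_pos: [0.4329, -0.2858, 0.1441]
tool_rot: [[0.956, 0.293, -0.0], [0.293, -0.956, 0.0], [-0.0, -0.0, -1.0]]
contact_force: [0.4, -0.7, -1.3]
gripper_width: 0.0315
```

>>> arm_command(targets=[[0,0,4.5,0,0,0,2.5],[0,0,4.5,0,0,0,2.5],[0,0,2.5,0,0,0,2.5],[0,0,0,0,0,0,2.5],[0,0,0,0,0,0,2.5]])

```text
time_s: 19.62
eef_pos: [0.4347, -0.2853, 0.0302]
tool_rot: [[0.956, 0.292, 0.001], [0.292, -0.956, -0.001], [0.001, 0.001, -1.0]]
contact_force: [0.7, -0.3, -1.5]
gripper_width: 0.0314
```

```bash
python3 -c "
from h import *
stat()
s=r.capture('side');o=feat(s,(0,0,225),(180,40,255),(225,205,268,232),8)[0];print(o[1],onz('side',*o[1],.134))
"
```

```text
t 19.625 p [ 0.4347 -0.2853  0.0302] xh 17.0 z [ 0.001 -0.001 -1.   ] F [ 0.7 -0.3 -1.5] T [-0.05 -0.01  0.02] w 0.0314 j6 120.7
[243.71267424 220.45264652] [0.71297934 0.11678609 0.134     ]
```

>>> arm_command(targets=[[0,0,0.8,0,0,0,2.5],[0,0,0.3,0,0,0,2.5],[0,0,0.25,0,0,0,2.5],[0,0,0,0,0,0,2.5],[0,0,0,0,0,0,2.5]])

```text
time_s: 20.3
eef_pos: [0.4343, -0.2852, 0.0166]
tool_rot: [[0.956, 0.292, 0.0], [0.292, -0.956, -0.001], [0.0, 0.001, -1.0]]
contact_force: [-5.9, 1.4, 17.4]
gripper_width: 0.0316
```

```bash
python3 -c "
from h import *
stat()
rows((.4235,.1725,.16),17,p0=(.4347,-.2853,.16),x0=17)
"
```

```text
t 20.3 p [ 0.4343 -0.2852  0.0166] xh 16.99 z [ 0.    -0.001 -1.   ] F [-5.9  1.4 17.4] T [ 0.69  1.17 -0.01] w 0.0316 j6 120.7
1 [1.54, -5.51, -0.0, 0.0]
2 [1.54, -5.51, -0.0, 0.0]
3 [1.54, -5.51, -0.0, 0.0]
4 [1.54, -5.51, -0.0, 0.0]
5 [1.54, -5.51, -0.0, 0.0]
6 [1.54, -5.51, -0.0, 0.0]
7 [1.54, -5.51, -0.0, 0.0]
8 [1.54, -5.51, -0.0, 0.0]
j6 goal deg 185.2
```

>>> arm_command(targets=[[0,0,0,0,0,0,6],[0,0,0,0,0,0,6],[0,0,-5,0,0,0,6],[0,0,-5,0,0,0,6],[0,0,-4.5,0,0,0,6]])

```text
time_s: 20.92
eef_pos: [0.4343, -0.2849, 0.1625]
tool_rot: [[0.956, 0.292, 0.0], [0.292, -0.956, -0.0], [0.0, 0.0, -1.0]]
contact_force: [0.4, -1.1, 0.2]
gripper_width: 0.06
```

```bash
python3 -c "
from h import *
stat()
np.set_printoptions(precision=4,suppress=True)
s=r.capture('side');t=r.capture('top');cv2.imwrite('pics/s8.png',s);cv2.imwrite('pics/t8.png',t)
# objective grip top in side view: bright orange top face
b=(318,288,345,322); g=up(s,b).astype(int)
for V in(215,235):
    for o in feat(s,(3,80,V),(20,255,255),b,8)[:2]: print(V,o[0],o[1],cv2.minAreaRect(o[2].astype(np.float32)))
p=r.read_state()['eef_pos']
rows((.4233,.172,.16),45,p0=(p[0],p[1],.16),x0=17)
"
```

```text
t 20.925 p [ 0.4343 -0.2849  0.1625] xh 16.99 z [ 0. -0. -1.] F [ 0.4 -1.1  0.2] T [-0.06 -0.03  0.02] w 0.06 j6 120.7
215 468.27777777777777 [330.515  304.5138] ((330.375, 305.0417175292969), (24.63089370727539, 24.04165267944336), 45.0)
235 442.65277777777777 [330.4774 304.4926] ((330.4166564941406, 305.0), (23.923786163330078, 23.452388763427734), 45.0)
1 [1.52, -5.52, -0.0, -3.5]
2 [1.86, -5.42, -0.0, -3.5]
3 [2.19, -5.3, -0.0, -3.5]
4 [2.51, -5.15, -0.0, -3.5]
5 [2.82, -4.99, -0.0, -3.5]
6 [3.12, -4.81, -0.0, -3.5]
7 [3.4, -4.61, -0.0, -3.5]
8 [3.68, -4.39, -0.0, -3.5]
j6 goal deg 157.1
```

>>> arm_command(targets=[[1.52,-5.52,0,0,0,-3.5,6],[1.86,-5.42,0,0,0,-3.5,6],[2.19,-5.3,0,0,0,-3.5,6],[2.51,-5.15,0,0,0,-3.5,6],[2.82,-4.99,0,0,0,-3.5,6]])

```text
time_s: 21.65
eef_pos: [0.4261, 0.0032, 0.1601]
tool_rot: [[0.823, 0.568, -0.0], [0.568, -0.823, 0.0], [-0.0, -0.0, -1.0]]
contact_force: [0.4, -0.4, 0.3]
gripper_width: 0.0602
```

>>> arm_command(targets=[[3.12,-4.81,0,0,0,-3.5,6],[3.4,-4.61,0,0,0,-3.5,6],[3.68,-4.39,0,0,0,-3.5,6],[0,0,5,0,0,0,6],[0,0,0,0,0,0,6]])

```text
time_s: 22.28
eef_pos: [0.4194, 0.1733, 0.1082]
tool_rot: [[0.706, 0.708, -0.006], [0.708, -0.706, -0.001], [-0.005, -0.003, -1.0]]
contact_force: [-0.2, 0.3, 1.3]
gripper_width: 0.0602
```

```bash
python3 -c "
from h import *
stat()
s=r.capture('side');t=r.capture('top');cv2.imwrite('pics/s9.png',s);cv2.imwrite('pics/t9.png',t)
for n,im,b in(('s',s,(310,280,350,335)),('t',t,(240,250,290,300))):
    for o in feat(im,(3,120,120),(20,255,255),b,8)[:2]: print(n,o[0],o[1])
p=r.read_state()['eef_pos'];print(proj('side',(p[0],p[1],.077)),proj('top',(p[0],p[1],.077)))
"
```

```text
t 22.275 p [0.4194 0.1733 0.1082] xh 45.06 z [-0.006 -0.001 -1.   ] F [-0.2  0.3  1.3] T [-0.01  0.04  0.  ] w 0.0602 j6 147.1
s 549.625 [330.01068419 306.70034914]
t 215.0972222222222 [268.000956   276.80298351]
[331.55841551 296.180598  ] [260.71801687 274.35683044]
```

>>> arm_command(targets=[[0,0,0,0,0,0,6],[0,0,3,0,0,0,6],[0,0,2.8,0,0,0,6],[0,0,0,0,0,0,6],[0,0,0,0,0,0,6]])

```text
time_s: 23.0
eef_pos: [0.4229, 0.1732, 0.0541]
tool_rot: [[0.708, 0.707, 0.002], [0.707, -0.708, 0.0], [0.001, 0.001, -1.0]]
contact_force: [0.3, -0.1, -0.1]
gripper_width: 0.0604
```

```bash
python3 -c "
from h import *
stat()"
```

```text
t 23.0 p [0.4229 0.1732 0.0541] xh 44.95 z [ 0.002  0.    -1.   ] F [ 0.3 -0.1 -0.1] T [ 0.01  0.02 -0.01] w 0.0604 j6 147.1
```

>>> arm_command(targets=[[0,0,0.3,0,0,0,2],[0,0,0,0,0,0,2],[0,0,0,0,0,0,2],[0,0,0,0,0,0,2]])

```text
time_s: 23.5
eef_pos: [0.4224, 0.1734, 0.0504]
tool_rot: [[0.707, 0.707, 0.001], [0.707, -0.707, 0.0], [0.001, 0.001, -1.0]]
contact_force: [-2.2, -0.4, 8.9]
gripper_width: 0.0221
```

```bash
python3 -c "
from h import *
stat()
p=r.read_state()['eef_pos']
rows((.6231,-.0526,.16),45,p0=(p[0],p[1],.16),x0=45)
"
```

```text
t 23.5 p [0.4224 0.1734 0.0504] xh 44.99 z [ 0.001  0.    -1.   ] F [-2.2 -0.4  8.9] T [-0.15  0.33  0.01] w 0.0221 j6 147.1
1 [-0.3, 5.03, -0.0, 0.0]
2 [-0.3, 5.03, -0.0, 0.0]
3 [-0.3, 5.03, -0.0, 0.0]
4 [-0.3, 5.03, -0.0, 0.0]
5 [-0.3, 5.03, -0.0, 0.0]
6 [-0.3, 5.03, -0.0, 0.0]
j6 goal deg 130.2
```

>>> arm_command(targets=[[0,0,-5.5,0,0,0,2],[0,0,-5.5,0,0,0,2],[-0.3,5.03,0,0,0,0,2],[-0.3,5.03,0,0,0,0,2],[-0.3,5.03,0,0,0,0,2]])

```text
time_s: 24.12
eef_pos: [0.5232, 0.059, 0.1601]
tool_rot: [[0.707, 0.707, 0.001], [0.707, -0.707, 0.0], [0.0, 0.0, -1.0]]
contact_force: [1.0, 0.4, -1.4]
gripper_width: 0.0216
```

>>> arm_command(targets=[[-0.3,5.03,0,0,0,0,2],[-0.3,5.03,0,0,0,0,2],[-0.3,5.03,0,0,0,0,2],[0,0,0,0,0,0,2],[0,0,0,0,0,0,2]])

```text
time_s: 24.75
eef_pos: [0.6222, -0.0526, 0.1595]
tool_rot: [[0.707, 0.707, -0.001], [0.707, -0.707, 0.0], [-0.0, -0.001, -1.0]]
contact_force: [-0.1, 0.5, -1.3]
gripper_width: 0.0218
```

```bash
python3 -c "
from h import *
stat()
np.set_printoptions(precision=4,suppress=True)
s=r.capture('side');cv2.imwrite('pics/s10.png',s);p=r.read_state()['eef_pos']
for nm,im,b,c,z0 in(('before',cv2.imread('pics/side0.png'),(312,285,350,330),(.4228,.1732),0),('now',s,(290,165,335,220),p[:2],p[2]-.0504)):
    o=feat(im,(3,120,120),(20,255,255),b,8)[0]; x,y=o[2].T
    print(nm,o[0],o[1],'x',x.min(),x.max(),'y',y.min(),y.max(),'axis pred',proj('side',(*c,z0+.045)),proj('side',(*c,z0+.03)))
"
```

```text
t 24.75 p [ 0.6222 -0.0526  0.1595] xh 44.98 z [-0.001  0.    -1.   ] F [-0.1  0.5 -1.3] T [0.08 0.09 0.01] w 0.0218 j6 122.7
before 548.4861111111111 [329.9921 306.7376] x 317.25 343.4166666666667 y 292.25 321.0833333333333 axis pred [331.026  304.8664] [330.9681 308.8515]
now 380.4166666666667 [309.2881 193.626 ] x 297.9166666666667 321.75 y 179.08333333333334 205.25 axis pred [310.0261 190.3009] [310.1506 194.8035]
```

>>> arm_command(targets=[[0.06,0.06,2.2,0,0,0,2],[0,0,2,0,0,0,2],[0,0,0,0,0,0,2],[0,0,0,0,0,0,2]])

```text
time_s: 25.3
eef_pos: [0.6235, -0.0524, 0.1188]
tool_rot: [[0.707, 0.707, 0.001], [0.707, -0.707, -0.0], [0.001, 0.001, -1.0]]
contact_force: [0.3, 0.4, -0.4]
gripper_width: 0.022
```

```bash
python3 -c "
from h import *
stat()"
```

```text
t 25.3 p [ 0.6235 -0.0524  0.1188] xh 45.03 z [ 0.001 -0.    -1.   ] F [ 0.3  0.4 -0.4] T [-0.03 -0.02  0.02] w 0.022 j6 122.7
```

>>> arm_command(targets=[[0,0,0.4,0,0,0,2],[0,0,0.4,0,0,0,2],[0,0,0,0,0,0,2]])

```text
time_s: 25.68
eef_pos: [0.6233, -0.0528, 0.1094]
tool_rot: [[0.707, 0.707, -0.0], [0.707, -0.707, 0.0], [-0.0, -0.0, -1.0]]
contact_force: [-0.0, -0.1, -1.9]
gripper_width: 0.0217
```

>>> arm_command(targets=[[0,0,0.3,0,0,0,2],[0,0,0.2,0,0,0,2],[0,0,0,0,0,0,2]])

```text
time_s: 26.05
eef_pos: [0.6235, -0.0529, 0.1048]
tool_rot: [[0.707, 0.707, 0.0], [0.707, -0.707, 0.0], [0.0, 0.0, -1.0]]
contact_force: [-0.5, 0.9, 3.4]
gripper_width: 0.0217
```

```bash
python3 -c "
from h import *
stat()"
```

```text
t 26.05 p [ 0.6235 -0.0529  0.1048] xh 44.99 z [ 0.  0. -1.] F [-0.5  0.9  3.4] T [0.13 0.13 0.01] w 0.0217 j6 122.7
```

>>> arm_command(targets=[[0,0,0.2,0,0,0,2],[0,0,0.2,0,0,0,2],[0,0,0.15,0,0,0,2],[0,0,0,0,0,0,2]])

```text
time_s: 26.55
eef_pos: [0.6237, -0.0532, 0.0995]
tool_rot: [[0.707, 0.707, 0.001], [0.707, -0.707, -0.001], [0.0, 0.001, -1.0]]
contact_force: [-0.2, -1.7, 5.3]
gripper_width: 0.0218
```

>>> arm_command(targets=[[0,0,0.1,0,0,0,2],[0,0,0.1,0,0,0,2],[0,0,0,0,0,0,2],[0,0,0,0,0,0,2]])

```text
time_s: 27.05
eef_pos: [0.624, -0.0533, 0.0993]
tool_rot: [[0.707, 0.707, 0.003], [0.707, -0.707, -0.001], [0.001, 0.003, -1.0]]
contact_force: [-6.5, -1.2, 26.1]
gripper_width: 0.0216
```

```bash
python3 -c "
from h import *
stat()"
```

```text
t 27.05 p [ 0.624  -0.0533  0.0993] xh 44.98 z [ 0.003 -0.001 -1.   ] F [-6.5 -1.2 26.1] T [ 0.05  1.57 -0.02] w 0.0216 j6 122.7
```

The cover bottomed out at the expected height (99.3 mm measured, 99.4 expected) with 26 N. Next: a slight tug test, then release and retreat.

>>> arm_command(targets=[[0,0,-0.2,0,0,0,2],[0,0,-0.1,0,0,0,2],[0,0,0,0,0,0,2]])

```text
time_s: 27.42
eef_pos: [0.6233, -0.0528, 0.0998]
tool_rot: [[0.707, 0.707, -0.0], [0.707, -0.707, 0.0], [-0.0, -0.0, -1.0]]
contact_force: [-1.1, -0.1, -1.4]
gripper_width: 0.0222
```

>>> arm_command(targets=[[0,0,0.1,0,0,0,6],[0,0,0,0,0,0,6],[0,0,0,0,0,0,6],[0,0,-5,0,0,0,6],[0,0,-5,0,0,0,6]])

```text
time_s: 28.05
eef_pos: [0.623, -0.0528, 0.2003]
tool_rot: [[0.707, 0.707, -0.001], [0.707, -0.707, 0.0], [-0.0, -0.001, -1.0]]
contact_force: [0.9, -0.6, 1.1]
gripper_width: 0.0599
```

>>> arm_command(targets=[[-6,0,0,0,0,0,6],[-6,0,0,0,0,0,6],[-6,0,0,0,0,0,6],[-6,0,0,0,0,0,6],[0,0,0,0,0,0,6]])

```text
time_s: 28.68
eef_pos: [0.4515, -0.2248, 0.1996]
tool_rot: [[0.71, 0.704, 0.0], [0.704, -0.71, -0.001], [-0.0, 0.001, -1.0]]
contact_force: [0.6, -0.3, 0.2]
gripper_width: 0.06
```

```bash
python3 -c "
from h import *
stat()
np.set_printoptions(precision=4,suppress=True)
s=r.capture('side');t=r.capture('top');cv2.imwrite('pics/s11.png',s);cv2.imwrite('pics/t11.png',t)
o=feat(s,(0,0,225),(180,40,255),(225,205,268,232),8)[0];print(o[1],onz('side',*o[1],.134))
o=feat(s,(3,120,120),(20,255,255),(285,180,335,240),8)[0];x,y=o[2].T;print('cover',o[0],x.min(),x.max(),y.min(),y.max(),proj('side',(.6235,-.053,.126)),proj('side',(.6235,-.053,.094)))
v=np.hstack([cv2.resize(s[180:285,218:338],(400,350),interpolation=cv2.INTER_CUBIC),cv2.resize(t[130:305,250:450],(400,350),interpolation=cv2.INTER_CUBIC)])
w=np.hstack([cv2.resize(s[170:250,350:450],(312,250),interpolation=cv2.INTER_CUBIC),cv2.resize(s,(333,250)),np.zeros((250,155,3),np.uint8)])
cv2.imwrite('pics/v11.png',np.vstack([v,w]))
"
```

```text
t 28.675 p [ 0.4515 -0.2248  0.1996] xh 44.73 z [ 0.    -0.001 -1.   ] F [ 0.6 -0.3  0.2] T [ 0.01 -0.01 -0.  ] w 0.06 j6 99.5
[243.7127 220.4523] [0.713  0.1168 0.134 ]
cover 396.6111111111111 298.4166666666667 320.75 196.08333333333334 221.75 [309.9414 198.427 ] [310.2018 207.6459]
```

View pics/v11.png

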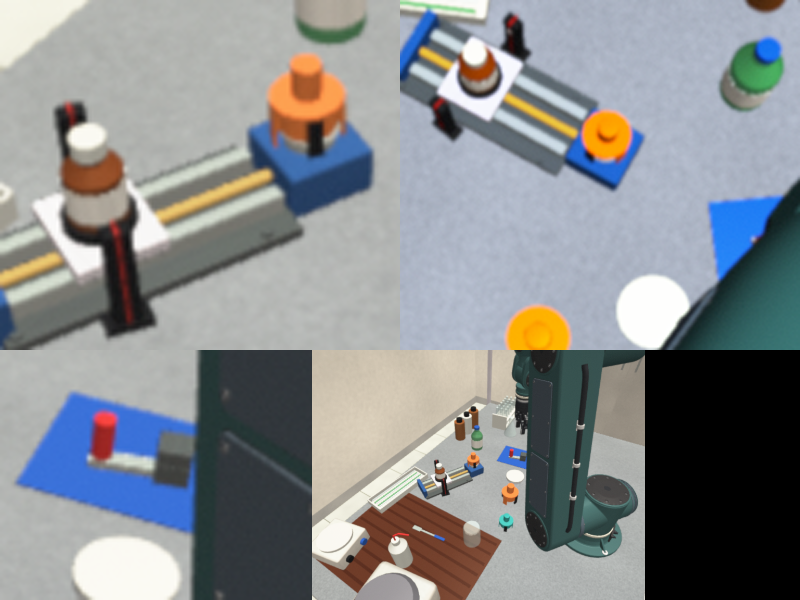

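The final views show the cover seated upright on the collar, with its side-view blob at rows 196–222 against a predicted grip top near 198. The bottle stands in line with the posts, and the crank lies flat with its hub on the blue mat. The bystanders in view stand where they were and the gripper is open and clear, so I'm handing in.

```bash
python3 -c "
from h import *
print(r.job_done()); stat()"
```

```text
the job is handed in; nothing more can be done
None
the job is handed in; nothing more can be done
```

The job is done and handed in after about 29 s of robot time, with the gripper open and clear of everything.

- **Crank and winding:** I seated the hub fully on the collar, with its underside at about 62 mm. I then wound it by the knob for two turns plus 55°. Both cameras put the remaining gap before the last 55° at about 2.7 mm. The bottle then moved 3.0 mm, so I estimate it is within about 0.3 mm of the gate's middle, and it did not move afterwards.
- **Crank back on the mat:** It lies flat with its hub on the blue mat.
- **Cover:** I pressed the small orange cover home. It bottomed out at 99.3 mm tool height against 99.4 expected, with about 26 N on it. It stayed on when I tugged it lightly, though the reading was only about 1.4 N.
- **Bystanders:** Those visible in the last picture stood where they had been.

Three checks disagreed or were limited:
- **Early camera estimates:** The first hand-picked points differed by 2–4 mm between the two cameras; later ones agreed within about 0.5 mm.
- **Gate posts:** They look staggered by about 10° from square to the rail, but their midpoint lies within about 1.3 mm of the bottle's line of travel.
- **Final bottle position:** I checked it only by how far it moved in the side view, not by a fresh measurement from both cameras.

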